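Hold the oblong punch over its die

ROBOT

A 6-joint arm with a two-finger parallel gripper is mounted at the origin on the work surface. World frame = base frame: x ahead of the robot, y to its left, z up, the work surface at z = 0. Lengths are in m, angles in rad, forces in N, time in s.
With the tool pointing down it reaches from about 0.35 to 0.8 m from the base axis. Payload 7.3 kg.
Tool frame: the origin (TCP) lies on the centre line of the jaws, within the pads' length; the fingertips stand ahead of it and the grasp point (between the pads) lies 3 mm ahead of it (robot.tip_extent is the z of the fingertips in the tool frame, in m); z points along the fingers, x is the direction in which the jaws open and shut, and the axes are right-handed (so a half turn about z gives the same grasp; the last joint's range is limited). The gripper opens to 85 mm and grips with 20 to 120 N. Pads are 22 mm wide; open, the fingers measure 114 mm over their backs; the gripper's body (76 mm by 85 mm) begins 54 mm behind the grasp point. The pads swing forward as they close: fully open they stand 13 mm farther back than shut.
Start: joints at [-1.345, 0.342, 1.524, -0, 1.275, -0.146], TCP at [0.191, -0.489, 0.253] pointing down, gripper open.
Joint ranges: [-2.53, 2.53], [-0.77, 2.02], [0.04, 2.7], [-1, 4.14], [0.28, 2.66], [-3.11, 3.11]. Speed limits (rad/s): [2.57, 2.57, 3.14, 3.14, 3.14, 3.14].

INTERFACE

Orientations are given as a rotation vector (axis times angle).
In Python, from station import robot, cams, spotter gives the robot as it stands.
- The arm moves only by the shell command python3 -m jog 'ROWS' [FORCE]. ROWS is JSON, a list of rows, each a list of 7 numbers: the shift along the world's x, y, z scaled (see below), then the turn, a rotation vector about the world's x, y, z scaled (see below), then the opening, from -1 (shut) to 1 (fully open). In form: [[dx, dy, dz, ax, ay, az, claw], ...]. A call has 1 to 20 rows; each row shifts and turns the commanded pose from where the row before left it; what a row does not reach is not made up. The controller multiplies each number of a shift by 0.1 m and each number of a turn by 360 degrees. A row lasts 1/10 s, in which the tool goes at most 50 mm and 8.59 degrees, less where a joint would pass 70% of its speed; a pose out of reach is approached as far as the arm can. A call with a number of a shift or a turn outside -1 to 1 is refused whole. A call with a gripper value outside its range is refused whole. The fingers move at their own pace and stop on an object; FORCE is the grip in N (left out, the last holds). Time passes only in rows, so rows that do not move let the fingers close. It gives the time, the measured TCP pose, the force and the opening at its end, in the units of the state.
- robot.sense(): the state, without advancing time (a new reading comes with each control period).
- cams.camera(name): name is "scene" or "top" or "wrist"; returns the picture (384x512x3 uint8, red, green, blue); there is no depth.
- cams.get_calibration(name): a dict with "fx", "fy", "cx", "cy" (pixels), "distortion" ([k1, k2, p1, p2, k3] as OpenCV has them; the pictures are not rectified), "pose" (4x4, takes a point from camera to world coordinates); the wrist camera has in their place "T_tool_cam" (4x4, takes a point from camera to tool coordinates, whose origin is the TCP and whose axes are the tool frame's). Camera axes: x right, y down, z forward; pixel columns grow to the right and rows downward; lengths in m; the calibration is good to about 2 mm. A picture is of the moment at which its call begins: read the wrist's pose just before it. get_calibration takes no time and is no camera call.
- robot.finish_job(): hands the job in, once; it reports no verdict.
Trained networks look in the newest picture that a camera, given by its name, has taken for a name from the list of things; names that differ only in an ending like _2 or _b are one class to them, and where a whole thing is asked for, a point or a joint stands for the part that bears it (a point fixed in the world has none). Each returns a list of dicts, best first, with "score" (0 to 1); they miss things now and then, are a little off and sometimes report something else, mostly with a low value. They report only what shows in the picture. A call takes as long as a camera call. They do not tell look-alikes from the thing itself.
- spotter.regions_of(name, camera): "region" (384x512 bool, what is visible of it) and "position" ([column, row] in pixels, amid what is visible of it).
- spotter.tip_of(name, camera): "position" ([column, row] in pixels: a listed point, or the origin of a listed thing).
The state is a dict: "t": time; "qpos": joint angles; "qvel": joint speeds; "joint_torque": joint torques, N m; "tcp_pos": TCP position; "tool_rot": TCP orientation; "wrist_force": force on the tool from outside, world axes, zero at the start; "moment": the same for the moment, N m; "width": finger opening in m.
Only numpy, scipy, OpenCV 4.12 (cv2) and the standard library are available. Lean on these libraries where they do the work, as an engineer would, in place of code of your own. Each camera call takes 0.05 s, during which the arm holds its last target. There are 200 camera calls.

TASK

On the jeweller's bench, first turn the brass wing nut clockwise until it is fully tight, so that the clamp holds the three die plates. Then take the oblong steel punch (the flat one, not the round or the square one) out of the wooden rack, lift it over the upright plywood divider without touching the divider, and finish while still holding it, upright and still, with its foot about 1 cm above the die plate that has the oblong hole, centred on that hole and turned to match it. The punch must never touch the dies or the clamp, and the jars, the small steel block and the other punches are to be left as they stand.

Things in the scene. Friction and masses are not known exactly. Their poses are not given: they have to be found in the camera images.
- wing_nut (a joint): Captive brass wing nut of the die clamp, turning about a vertical stud: angle in rad, 0 = loosest, grows clockwise seen from above, 1.8 = hard stop = fully tight (above 1.7 counts as tight). It starts between 0.2 and 0.9, turns against a friction of about 0.08 N m, stays where it is left and does not rise or sink. When tight its wings lie along the long side (x) of the clamp.
- wing_nut_grip (a point): Point on the nut's axis at the height to grip it, 64 mm above the bench. The wings are one upright bar 46 mm long (along this frame's x), 10 mm thick (y) and 26 mm tall, from 48 to 74 mm above the bench; pinch them across the thickness. The clamp strap below has its top 38 mm above the bench.
- die_base: Clamp for the dies, fixed to the bench: dark steel base 176 x 112 mm, 10 mm thick, carrying the row of three die plates along its x (its -y side) and an aluminium strap with the wing nut (its +y side, nut axis at x 0, y +30 mm). Origin: centre of its underside, z up; its yaw varies.
- die_oblong: Steel die plate 50 x 50 x 20 mm with an oblong hole 32 x 16 mm, its long side along x; 16 mm deep. Fixed in one of three places in the clamp's row. Its top is 30 mm above the bench. Origin: centre of its underside.
- die_oblong_hole0 (a point): Centre of the oblong hole's mouth, in the top face of that die plate, 30 mm above the bench; x along the hole's long side, z up.
- die_round: Like die_oblong, but with a round hole of 28 mm diameter; not the target.
- die_square: Like die_oblong, but with a square hole of 24 mm; not the target.
- rack: Wooden punch rack 176 x 52 x 22 mm, fixed to the bench, with three square pockets 35 mm wide and 14 mm deep in a row along its x, 60 mm apart; the punches stand loosely upright in them. Origin: centre of its underside.
- punch_oblong: The oblong steel punch, 0.22 to 0.37 kg, 82 mm tall, standing in one of the rack's pockets. Origin: centre of its foot's underside (starts 8 mm above the bench), z up along the punch, x along its wide side. Foot 28 x 12 mm from 0 to 22 mm; body 34 x 18 mm (x, y) from 22 to 74 mm: pinch this across its 18 mm (y); head 28 x 12 mm up to 82 mm. Either way round (half a turn) fits the hole.
- punch_round: Round steel punch, 28 mm diameter, 82 mm tall, in another pocket of the rack; origin under its foot. Leave it standing.
- punch_square: Square steel punch, 26 x 26 mm, 82 mm tall, in another pocket of the rack; origin under its foot. Leave it standing.
- divider: Upright plywood divider between the rack and the clamp, fixed: 360 mm long (its x), 18 mm thick (its y), 110 mm tall. Origin: centre of its lower edge, on the bench.
- flux_jar: Amber jar with black lid and paper label, 48 mm diameter, 62 mm tall, loose; origin under its centre. Leave it alone.
- pickle_jar: Amber jar with black lid, 44 mm diameter, 55 mm tall, loose; origin under its centre. Leave it alone.
- bench_block: Small loose steel block 50 x 50 x 20 mm; origin under its centre. Leave it alone.
Not all that is in view belongs to the job. Several things have the shape of the die_base; the one meant has the colours described above.

How it is judged:
On the way, in this order (a step that is already met when the one before it is completed fails the run):
1. the wing nut is fully tight (value of joint wing_nut above 1.7 rad), for 0.2 s.
2. the punch, held, passes above the divider (y of punch_oblong in the frame of divider between -0.05 and 0.05 m and x of punch_oblong in the frame of divider between -0.18 and 0.18 m and z of punch_oblong in the frame of divider above 0.11 m and contact force between punch_oblong and the fingers above 2 N), for 0.05 s.
3. the punch hovers just above the oblong hole, in line with it (value of joint wing_nut above 1.7 rad and z of punch_oblong in the frame of die_oblong_hole0 between 0.003 and 0.018 m and horizontal distance between punch_oblong and die_oblong_hole0 below 0.0045 m and angle between the x axis of punch_oblong and the x axis of die_oblong_hole0, either way round below 0.1 rad and angle between punch_oblong's own z axis and vertical below 0.09 rad and linear speed of punch_oblong below 0.01 m/s and angular speed of punch_oblong below 0.1 rad/s and contact force between punch_oblong and the fingers above 3 N and contact force between punch_oblong and die_oblong below 0.1 N and contact force between punch_oblong and die_round below 0.1 N and contact force between punch_oblong and die_square below 0.1 N and contact force between punch_oblong and die_base below 0.1 N), for 0.3 s.
At the end, for the whole second after the job is handed in: The wing nut is tight (above 1.7 rad). The oblong punch is held by the fingers, at rest, its foot 3 to 18 mm above the mouth of the oblong hole, centred within 4.5 mm, turned within 0.1 rad of the hole (either way round), upright within 0.09 rad, and touching neither the dies nor the clamp (all of step 3); the arm keeps its last pose, push and grip.
It fails at once if the divider is touched (over 1 N) (contact force between divider and punch_oblong above 1 N or contact force between divider and the arm above 1 N or contact force between divider and the fingers above 1 N).
It fails at once if the punch touches a die or the clamp (over 1 N) (contact force between punch_oblong and die_oblong above 1 N or contact force between punch_oblong and die_round above 1 N or contact force between punch_oblong and die_square above 1 N or contact force between punch_oblong and die_base above 1 N).
It fails at once if a jar, the small block or another punch is moved more than 20 mm or tipped (distance of any of punch_round, punch_square, flux_jar, pickle_jar, bench_block from where it was at the start of the episode above 0.02 m or angle between any of punch_round, punch_square, flux_jar, pickle_jar, bench_block's own z axis and vertical above 0.35 rad).
It also fails if it takes over 72 s, if anything falls off the work surface, if the arm or the gripper's body presses on something with over 40 N, if the wrist force passes 120 N, or if a joint passes its speed limit or range.

## Working session

There is one attempt and no reset: what is moved stays moved. The work goes in short steps, Python scripts to look and compute and a shell command to move; the robot and the scene stay as the last step left them, time stands still between calls to the robot, and variables do not carry over. Pictures are saved under pics/ and viewed, about 8 in all and at most 12, crops included, and the job is handed in when it is done.

```bash
mkdir -p pics; ls
cat > h.py <<'E'
import numpy as np, cv2
from station import robot, cams, spotter
from scipy.spatial.transform import Rotation as R
def pose(name):
    c=cams.get_calibration(name)
    if 'pose' in c: return c,np.array(c['pose'])
    s=robot.sense(); T=np.eye(4); T[:3,:3]=R.from_rotvec(s['tool_rot']).as_matrix(); T[:3,3]=s['tcp_pos']
    return c,T@np.array(c['T_tool_cam'])
def KD(c): return np.array([[c['fx'],0,c['cx']],[0,c['fy'],c['cy']],[0,0,1.]]),np.array(c['distortion'],float)
def ray(name,px,z):
    c,T=pose(name);K,D=KD(c)
    u=cv2.undistortPoints(np.array(px,float).reshape(-1,1,2),K,D)[:,0]
    d=np.c_[u,np.ones(len(u))]@T[:3,:3].T; o=T[:3,3]
    return o+d*((z-o[2])/d[:,2])[:,None]
def proj(name,P):
    c,T=pose(name);K,D=KD(c);Ti=np.linalg.inv(T)
    return cv2.projectPoints(np.array(P,float).reshape(-1,1,3),cv2.Rodrigues(Ti[:3,:3])[0],Ti[:3,3],K,D)[0][:,0]
def snap(name,fn=None):
    im=cams.camera(name)
    if fn: cv2.imwrite('pics/'+fn,cv2.cvtColor(im,cv2.COLOR_RGB2BGR))
    return im
E
python3 - <<'E'
from h import *
a=snap('top');b=snap('scene')
cv2.imwrite('pics/a.png',cv2.cvtColor(cv2.resize(a,(800,600)),cv2.COLOR_RGB2BGR));cv2.imwrite('pics/b.png',cv2.cvtColor(b,cv2.COLOR_RGB2BGR))
print(robot.sense(), robot.tip_extent)
H={'wing_nut_grip':.064,'die_base':0,'die_oblong':.01,'die_oblong_hole0':.03,'die_round':.01,'die_square':.01,'rack':0,'punch_oblong':.008,'punch_round':.008,'punch_square':.008,'divider':0,'flux_jar':0,'pickle_jar':0,'bench_block':0}
for n,z in H.items():
  for cam in('top','scene'):
    for r in spotter.tip_of(n,cam)[:3]: print(n,cam,round(r['score'],2),np.round(r['position'],1),ray(cam,r['position'],z)[0].round(4)[:2])
E
```

```text
pics
{'t': 0.1, 'qpos': array([-1.34501294e+00,  3.42651502e-01,  1.52489596e+00,  9.66809034e-06,
        1.27542623e+00, -1.46035768e-01]), 'qvel': array([-0.00131585, -0.0018179 , -0.00112817, -0.0014004 ,  0.0010349 ,
        0.00036745]), 'joint_torque': array([ 2.50512101e-03, -4.34445119e+01, -2.46493256e+01, -2.13860126e-04,
        4.66546553e-03, -5.68673514e-06]), 'tcp_pos': array([ 0.1906709 , -0.4888052 ,  0.25270516]), 'tool_rot': array([-2.59299323e+00,  1.77202140e+00,  1.58354769e-03]), 'wrist_force': array([-0.98257866,  0.05761115,  0.11868803]), 'moment': array([-0.03040601,  0.03577163,  0.02824   ]), 'width': 0.0852286444317302} 0.022
wing_nut_grip top 0.66 [160.3 194.8] [0.5127 0.2516]
wing_nut_grip top 0.54 [304.5 266.6] [ 0.3415 -0.1217]
wing_nut_grip top 0.44 [144.2 284.5] [0.2864 0.2777]
wing_nut_grip scene 0.84 [374.4 213. ] [0.5181 0.2677]
wing_nut_grip scene 0.72 [396.  160.6] [0.2675 0.2851]
wing_nut_grip scene 0.67 [234.2 145.9] [ 0.3288 -0.13  ]
die_base top 0.88 [169.4 195.6] [0.5189 0.2413]
die_base top 0.67 [317.5 268.5] [ 0.3352 -0.1639]
die_base 
[... 949 characters left out ...]
3] [ 0.5654 -0.2356]
punch_round scene 0.72 [154.5 199.3] [ 0.5565 -0.2457]
punch_square top 0.68 [346.3 205.2] [ 0.5057 -0.2388]
punch_square top 0.25 [321.  123.7] [ 0.7304 -0.169 ]
punch_square scene 0.74 [167.  188.2] [ 0.5011 -0.2429]
punch_square scene 0.21 [140.9 213.3] [ 0.6193 -0.2443]
divider top 0.66 [250.8 189.7] [0.5416 0.0198]
divider scene 0.79 [256.3 217.5] [0.5324 0.0093]
flux_jar top 0.86 [216.9 101.4] [0.7893 0.1225]
flux_jar scene 0.65 [271.6 304.1] [0.7755 0.1308]
pickle_jar top 0.81 [320.5 121.4] [ 0.7394 -0.1688]
pickle_jar scene 0.78 [144.8 254.1] [ 0.7348 -0.1619]
bench_block top 0.8 [352.1 134.3] [ 0.7047 -0.2565]
bench_block scene 0.62 [372.1 213.8] [0.4277 0.257 ]
```

View pics/a.png

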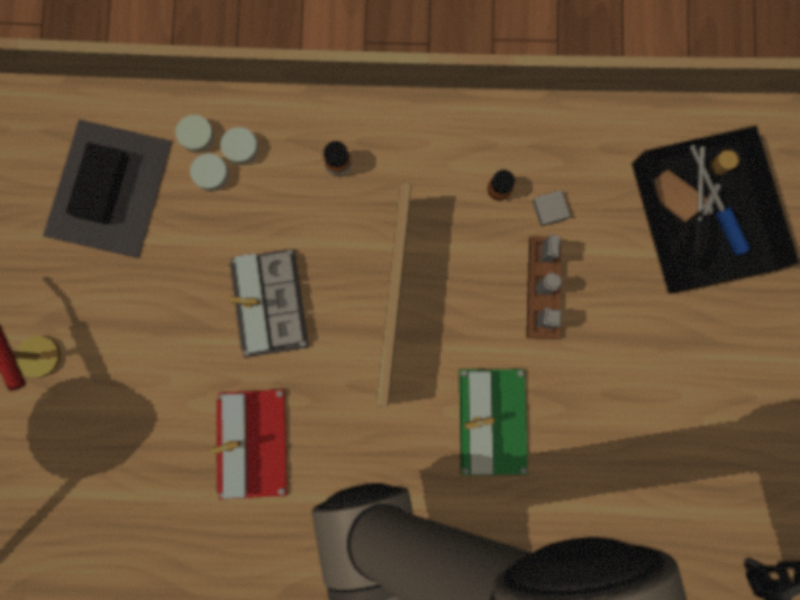

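View pics/b.png

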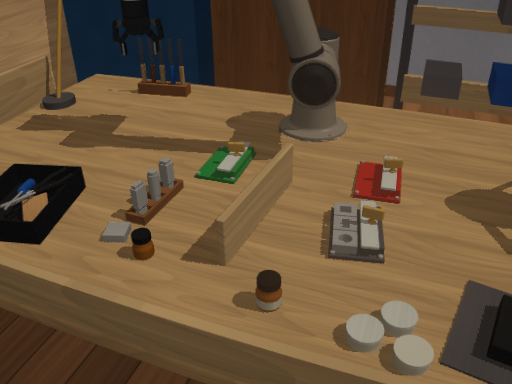

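Candidates for the clamp, as top-picture pixels (800x600): dark base with three dies at (270,302), red look-alike at (250,443), green look-alike at (493,420). The description fits the dark one, with the nut at (245,300). The punches at (550,248), (550,283) and (548,318) are, by the networks, oblong, round and square. Next I move over the rack for a look with the wrist camera.

```bash
python3 -m jog '[[0.33,0.27,0.1,0,0,0.021,1],[0.33,0.27,0.1,0,0,0.021,1],[0.33,0.27,0.1,0,0,0.021,1],[0.33,0.27,0.1,0,0,0.021,1],[0.33,0.27,0.1,0,0,0.021,1],[0.33,0.27,0,0,0,0.021,1],[0.33,0.27,0,0,0,0.021,1],[0.33,0.27,0,0,0,0.021,1],[0.33,0.27,0,0,0,0.021,1],[0,0,0,0,0,0,1],[0,0,0,0,0,0,1]]'
python3 - <<'E'
from h import *
print(np.round(cams.get_calibration('wrist')['T_tool_cam'],3).tolist())
snap('wrist','c.png')
for n in('punch_oblong','punch_round','punch_square','rack','divider'):
  for r in spotter.tip_of(n,'wrist')[:2]: print(n,round(r['score'],2),np.round(r['position'],1),ray('wrist',r['position'],0 if n in('rack','divider') else .008)[0].round(4)[:2])
E
```

```text
t: 2.6
tcp_pos: [0.4882, -0.2454, 0.303]
tool_rot: [3.142, -0.016, -0.001]
wrist_force: [-0.7, 0.2, 0.5]
width: 0.0855
[[1.0, -0.001, -0.001, 0.0], [0.001, 0.947, 0.321, -0.084], [0.001, -0.321, 0.947, -0.122], [0.0, 0.0, 0.0, 1.0]]
punch_oblong 0.66 [339.9 150.4] [ 0.6158 -0.2398]
punch_round 0.95 [304.  147.7] [ 0.5605 -0.2353]
punch_round 0.48 [304.2 150.8] [ 0.561  -0.2401]
punch_square 0.64 [264.1 149.8] [ 0.4997 -0.2379]
rack 0.6 [302.8 151.9] [ 0.5604 -0.2435]
```

View pics/c.png

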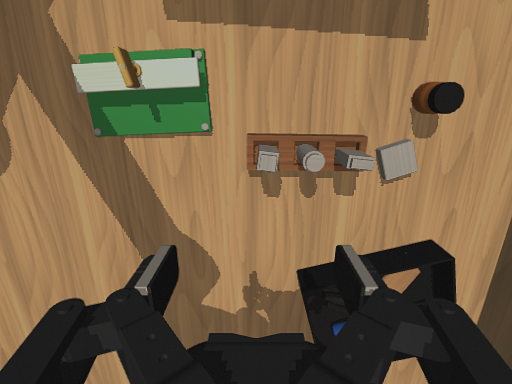

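The wrist view shows square (268,158), round (312,157) and oblong (355,160), with the oblong one flat and its wide side roughly along image x. Steel block at (396,160), green decoy upper left. This agrees with the networks. On to the clamp.

```bash
python3 -m jog '[[0.02,0.43,0,0,0,0,1],[0.02,0.43,0,0,0,0,1],[0.02,0.43,0,0,0,0,1],[0.02,0.43,0,0,0,0,1],[0.02,0.43,0,0,0,0,1],[0.02,0.43,0,0,0,0,1],[0.02,0.43,0,0,0,0,1],[0.02,0.43,0,0,0,0,1],[0.02,0.43,-0.1,0,0,0,1],[0.02,0.43,-0.1,0,0,0,1],[0.02,0.43,-0.1,0,0,0,1],[0.02,0.43,-0.1,0,0,0,1],[0,0,0,0,0,0,1],[0,0,0,0,0,0,1]]'
python3 - <<'E'
from h import *
snap('wrist','d.png')
for n,z in dict(wing_nut_grip=.064,die_base=0,die_oblong=.01,die_oblong_hole0=.03,die_round=.01,die_square=.01).items():
  for r in spotter.tip_of(n,'wrist')[:2]: print(n,round(r['score'],2),np.round(r['position'],1),ray('wrist',r['position'],z)[0].round(4)[:2])
for n,z in(('wing_nut',.074),('die_base',.01),('die_oblong',.03)):
  for r in spotter.regions_of(n,'wrist')[:1]:
    m=r['region'].astype(np.uint8); c=max(cv2.findContours(m,0,2)[0],key=len).reshape(-1,2)
    w=ray('wrist',c,z)[:,:2]; print(n,round(r['score'],2),cv2.minAreaRect((w*1e3).astype(np.float32)))
E
```

```text
t: 4.3
tcp_pos: [0.5116, 0.27, 0.2629]
tool_rot: [3.141, -0.017, -0.001]
wrist_force: [-0.0, -0.4, -0.0]
width: 0.0853
wing_nut_grip 0.69 [ 64.8 163.1] [0.2814 0.2827]
wing_nut_grip 0.51 [262.  175.1] [0.5196 0.2642]
die_base 0.94 [ 99.3 172.3] [0.2835 0.2542]
die_base 0.93 [262.3 184.1] [0.5214 0.2327]
die_oblong 0.91 [264.4 202.5] [0.5241 0.2076]
die_oblong_hole0 0.64 [266.2 207.6] [0.526  0.2077]
die_round 0.71 [306.  196.2] [0.5846 0.2167]
die_square 0.83 [235.  208.6] [0.4805 0.199 ]
wing_nut 0.59 ((517.6165771484375, 266.94403076171875), (48.65507888793945, 10.581501007080078), 89.22553253173828)
die_base 0.75 ((275.8343505859375, 250.52401733398438), (200.31802368164062, 113.39320373535156), 3.8255207538604736)
die_oblong 0.95 ((527.8151245117188, 211.85595703125), (48.914024353027344, 53.8781852722168), 10.291831016540527)
```

View pics/d.png

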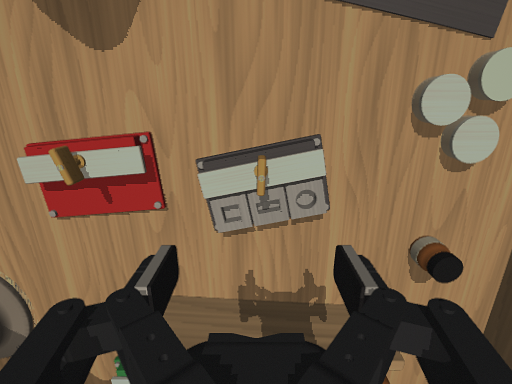

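The dark clamp is at (262,185) with the nut at (262,175) and dies (left to right) square, oblong (268,206), round. The red decoy is at (95,175). The network's first hit for the nut was the red one, so I reject it. The jaw is already across the wings; I descend partway and re-measure.

```bash
python3 - <<'E'
from h import *
c=ray('wrist',[(197,160),(320,135),(218,232),(329,211)],.01)[:,:2]
print(c.round(4), c.mean(0), [np.degrees(np.arctan2(*(c[j]-c[i])[::-1])) for i,j in((0,1),(2,3),(2,0),(3,1))], np.linalg.norm(c[1]-c[0]),np.linalg.norm(c[2]-c[0]))
E
python3 -m jog '[[0.03,-0.03,-0.4,0,0,0,1],[0.03,-0.03,-0.4,0,0,0,1],[0,0,-0.4,0,0,0,1],[0,0,-0.3,0,0,0,1],[0,0,0,0,0,0,1],[0,0,0,0,0,0,1]]'
python3 - <<'E'
from h import *
snap('wrist','e.png')
for n,z in dict(wing_nut_grip=.064,die_base=0,die_oblong=.01,die_oblong_hole0=.03).items():
  for r in spotter.tip_of(n,'wrist')[:2]: print(n,round(r['score'],2),np.round(r['position'],1),ray('wrist',r['position'],z)[0].round(4)[:2])
E
```

```text
[[0.4301 0.2731]
 [0.5992 0.3053]
 [0.453  0.1615]
 [0.6194 0.1938]] [0.52545641 0.23344859] [np.float64(10.777614333029076), np.float64(11.012028790747264), np.float64(101.55975798664548), np.float64(100.27137094707813)] 0.17213329611625733 0.11400318772250395
t: 5.4
tcp_pos: [0.5181, 0.2639, 0.1139]
tool_rot: [3.142, -0.018, 0.0]
wrist_force: [-0.5, -0.2, 0.7]
width: 0.0855
die_base 0.77 [  8.4 210.8] [0.2837 0.2514]
die_base 0.56 [260.7 224.3] [0.5238 0.2347]
die_oblong 0.64 [266.5 252.3] [0.5287 0.2102]
die_oblong 0.27 [325.6 243.2] [0.584  0.2191]
die_oblong_hole0 0.74 [256.3 221.2] [0.5192 0.2519]
die_oblong_hole0 0.66 [269.3 263.3] [0.5301 0.2114]
```

View pics/e.png

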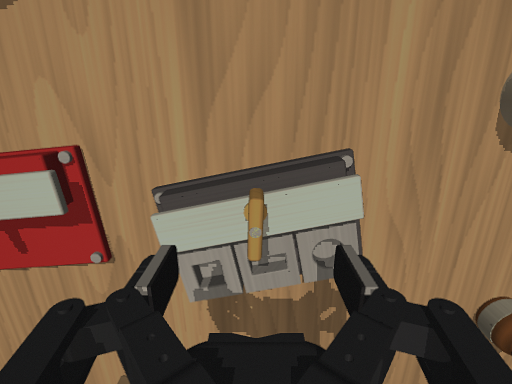

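Jaws straddle the wings; bar from (257,188) to (255,262), aligned with the fingers. Descend and pinch.

```bash
python3 -m jog '[[0.01,0,-0.22,0,0,0,1],[0,0,-0.22,0,0,0,1],[0,0,0,0,0,0,1],[0,0,0,0,0,0,-1],[0,0,0,0,0,0,-1],[0,0,0,0,0,0,-1],[0,0,0,0,0,0,-1],[0,0,0,0,0,0,-1],[0,0,0,0,0,0,-1],[0,0,0,0,0,0,-1],[0,0,0,0,0,0,-1]]' 40
```

```text
t: 6.75
tcp_pos: [0.5177, 0.2638, 0.0699]
tool_rot: [3.141, -0.018, -0.003]
wrist_force: [-4.1, -0.3, 6.1]
width: 0.0091
```

```bash
python3 -m jog '[[0,0,0,0,0,-0.022,-1],[0,0,0,0,0,-0.022,-1],[0,0,0,0,0,-0.022,-1],[0,0,0,0,0,-0.022,-1],[0,0,0,0,0,-0.022,-1],[0,0,0,0,0,-0.022,-1],[0,0,0,0,0,-0.022,-1],[0,0,0,0,0,-0.022,-1],[0,0,0,0,0,-0.022,-1],[0,0,0,0,0,0,-1]]'
python3 -c "
from h import *
s=robot.sense();print(s['moment'],s['qpos'],s['width'],np.degrees(R.from_rotvec(s['tool_rot']).as_euler('zyx')))"
```

```text
t: 7.75
tcp_pos: [0.5173, 0.2641, 0.0699]
tool_rot: [2.538, -1.849, -0.003]
wrist_force: [-6.4, 0.2, 7.2]
width: 0.0095
[ 0.0962266   0.99311244 -0.05524432] [3.39806582e-01 6.41276523e-01 1.58095621e+00 9.57991789e-04
 9.22025623e-01 1.59851608e+00] 0.009500092284791721 [ 7.21519509e+01 -1.58565959e-01  1.79990333e+02]
```

```bash
P='from h import *
s=robot.sense();print(s["moment"],s["width"],np.degrees(R.from_rotvec(s["tool_rot"]).as_euler("zyx")))'
python3 -m jog '[[0,0,0,0,0,-0.01,-1],[0,0,0,0,0,-0.008,-1],[0,0,0,0,0,0,-1],[0,0,0,0,0,0,-1]]'; python3 -c "$P"
python3 -m jog '[[0,0,0,0,0,-0.006,-1],[0,0,0,0,0,0,-1],[0,0,0,0,0,0,-1]]'; python3 -c "$P"
```

```text
t: 8.15
tcp_pos: [0.5172, 0.2642, 0.0699]
tool_rot: [2.433, -1.985, -0.003]
wrist_force: [-6.5, 0.8, 7.6]
width: 0.0095
[ 0.10320976  1.02836716 -0.14572829] 0.0094786753669177 [ 7.84194519e+01 -1.60853030e-01  1.79997014e+02]
t: 8.45
tcp_pos: [0.5172, 0.2642, 0.0699]
tool_rot: [2.396, -2.028, -0.003]
wrist_force: [-6.5, 0.8, 7.7]
width: 0.0097
[0.17003836 1.04415597 0.56896054] 0.009666659077949063 [ 8.04866006e+01 -1.47853060e-01  1.79975960e+02]
```

The moment jumped to 0.57 N m, so that looks like the hard stop. One small extra push, then release and look.

```bash
python3 -m jog '[[0,0,0,0,0,-0.004,-1],[0,0,0,0,0,0,-1],[0,0,0,0,0,0,-1]]'; python3 -c 'from h import *
s=robot.sense();print(s["moment"],s["width"],np.degrees(R.from_rotvec(s["tool_rot"]).as_euler("zyx")))'
python3 -m jog '[[0,0,0,0,0,0,1],[0,0,0,0,0,0,1],[0,0,0,0,0,0,1],[0,0,0,0,0,0,1],[0,0,0,0,0,0,1],[0,0,0.3,0,0,0,1],[0,0,0.5,0,0,0,1],[0.12,0,0.5,0,0,0,1],[0.12,0,0.2,0,0,0,1],[0,0,0,0,0,0,1],[0,0,0,0,0,0,1],[0,0,0,0,0,0,1]]'
python3 - <<'E'
from h import *
snap('wrist','f.png')
for n,z in dict(wing_nut_grip=.064,die_base=0,die_oblong=.01,die_oblong_hole0=.03,die_round=.01,die_square=.01).items():
  for r in spotter.tip_of(n,'wrist')[:2]: print(n,round(r['score'],2),np.round(r['position'],1),ray('wrist',r['position'],z)[0].round(4)[:2])
for n,z in(('wing_nut',.074),('die_oblong',.03)):
  for r in spotter.regions_of(n,'wrist')[:2]:
    m=r['region'].astype(np.uint8); c=max(cv2.findContours(m,0,2)[0],key=len).reshape(-1,2)
    w=ray('wrist',c,z)[:,:2]; print(n,round(r['score'],2),cv2.minAreaRect((w*1e3).astype(np.float32)))
E
```

```text
t: 8.75
tcp_pos: [0.5172, 0.2642, 0.0699]
tool_rot: [2.372, -2.057, -0.002]
wrist_force: [-6.7, 0.6, 7.9]
width: 0.0092
[0.11050588 1.09064519 0.95328888] 0.009237671098658756 [ 8.18683561e+01 -1.41978146e-01  1.79959797e+02]
t: 9.95
tcp_pos: [0.5413, 0.2636, 0.2161]
tool_rot: [2.368, -2.059, -0.003]
wrist_force: [0.1, 0.2, -0.6]
width: 0.0856
die_base 0.94 [494.9 327.6] [ 0.3318 -0.1557]
die_base 0.81 [277.  185.8] [0.5208 0.234 ]
die_oblong 0.89 [297.1 185. ] [0.5286 0.2105]
die_oblong 0.41 [275.5 182.3] [0.5284 0.2379]
die_oblong_hole0 0.9 [301.9 189.8] [0.5295 0.2077]
die_oblong_hole0 0.6 [254.  204.1] [0.5036 0.2616]
die_round 0.67 [297.1 145. ] [0.5785 0.2199]
die_round 0.17 [298.8 224.3] [0.4757 0.1981]
die_square 0.96 [297.4 222.6] [0.478  0.2005]
wing_nut 0.75 ((351.1593933105469, -101.37739562988281), (49.09271240234375, 14.730279922485352), 49.24492645263672)
wing_nut 0.56 ((522.2506713867188, 266.7519836425781), (51.326534271240234, 11.135038375854492), 12.441957473754883)
die_oblong 0.92 ((530.2009887695312, 212.1890869140625), (53.4478759765625, 52.26108169555664), 10.901107788085938)
die_oblong 0.48 ((505.5251770019531, 264.2907409667969), (59.71241760253906, 12.909029006958008), 10.994940757751465)
```

View pics/f.png

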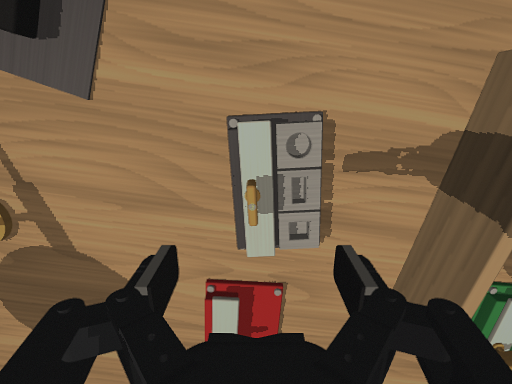

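The wings (252,180)-(254,225) now lie along the strap, so the nut is tight. I crop the dies to locate the hole precisely.

```bash
python3 -c "
import cv2
a=cv2.imread('pics/f.png')[105:265,220:340];cv2.imwrite('pics/g.png',cv2.resize(a,(450,600),interpolation=cv2.INTER_CUBIC))"
```

```text
(no output)
```

View pics/g.png

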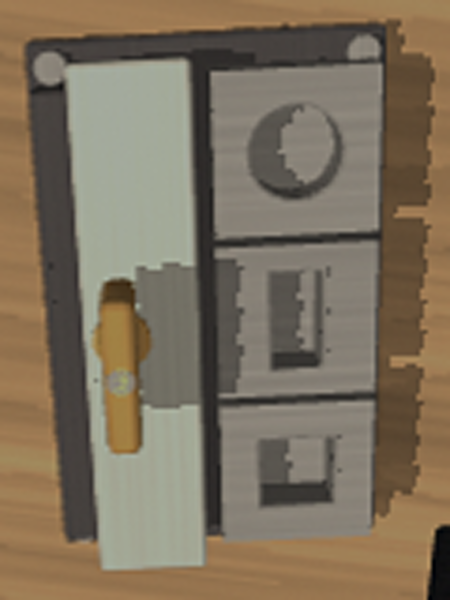

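Run:
```python
from h import *
f=lambda L:ray('wrist',(np.array(L)+.5)/3.75-.5+[220,105],.03)[:,:2]
h=f([(268,270),(322,268),(271,371),(323,368)]);d=f([(216,245),(379,240),(220,398),(375,391)]);o=f([(211,72),(383,65),(224,537),(371,527)])
for w in(h,d,o):
  print(w.mean(0).round(4),'yaw',[round(np.degrees(np.arctan2(*(w[i]-w[i+2])[::-1])),1) for i in(0,1)],'size',np.linalg.norm(w[0]-w[2]).round(4),np.linalg.norm(w[0]-w[1]).round(4))
```

```text
[0.5291 0.2116] yaw [np.float64(11.9), np.float64(11.8)] size 0.0339 0.0168
[0.5291 0.2111] yaw [np.float64(10.8), np.float64(10.8)] size 0.0513 0.0504
[0.5299 0.2113] yaw [np.float64(10.9), np.float64(10.8)] size 0.1552 0.0504
```

```bash
python3 -m jog '[[0.07,-0.415,0.05,0,0,0,1],[0.07,-0.415,0.05,0,0,0,1],[0.07,-0.415,0.05,0,0,0,1],[0.07,-0.415,0.05,0,0,0,1],[0.07,-0.415,0,0,0,0,1],[0.07,-0.415,0,0,0,0,1],[0.07,-0.415,0,0,0,0,1],[0.07,-0.415,0,0,0,0,1],[0.07,-0.415,0,0,0,0,1],[0.07,-0.415,0,0,0,0,1],[0.07,-0.415,0,0,0,-0.01,1],[0.07,-0.415,0,0,0,-0.01,1],[0,0,0,0,0,0,1],[0,0,0,0,0,0,1]]'
python3 - <<'E'
from h import *
im=snap('wrist','i0.png')
for n in('punch_oblong','punch_round','punch_square','rack'):
  for r in spotter.tip_of(n,'wrist')[:2]: print(n,round(r['score'],2),np.round(r['position'],1),ray('wrist',r['position'],.008 if n!='rack' else 0)[0].round(4)[:2])
r=spotter.regions_of('punch_oblong','wrist')[0]; m=r['region'];v,u=np.where(m);print(u.min(),u.max(),v.min(),v.max())
u0,v0=int(u.mean())-100,max(0,int(v.mean())-75)
print(u0,v0,np.degrees(R.from_rotvec(robot.sense()['tool_rot']).as_euler('zyx')))
a=im[v0:v0+150,u0:u0+200];cv2.imwrite('pics/i.png',cv2.cvtColor(cv2.resize(a,(800,600),interpolation=cv2.INTER_CUBIC),cv2.COLOR_RGB2BGR))
E
```

```text
t: 11.8
tcp_pos: [0.6261, -0.2349, 0.2373]
tool_rot: [-2.235, 2.208, 0.002]
wrist_force: [-0.2, 0.2, 0.0]
width: 0.0852
punch_oblong 0.63 [259.7 167.2] [ 0.6235 -0.237 ]
punch_round 0.85 [261.8 210.6] [ 0.5619 -0.2409]
punch_round 0.33 [272.8 104.2] [ 0.703  -0.2513]
rack 0.96 [257.  207.6] [ 0.5631 -0.2343]
251 271 158 201
161 105 [8.91148859e+01 1.71579179e-02 1.79992093e+02]
```

View pics/i.png

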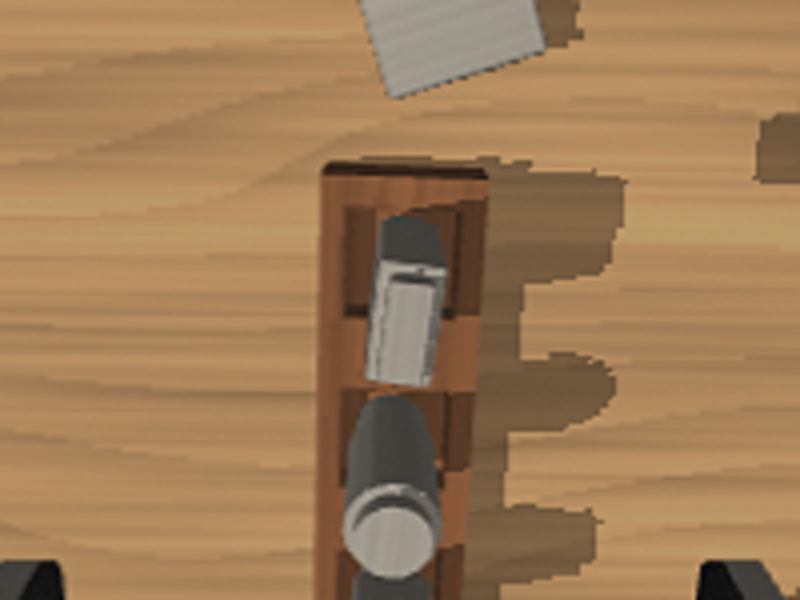

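Run:
```python
from h import *
f=lambda L,z:ray('wrist',(np.array(L)+.5)/4-.5+[161,105],z)[:,:2]
h=f([(391,279),(437,283),(380,379),(428,384)],.09);d=f([(380,262),(446,267),(366,379),(433,387)],.082)
for w in(h,d):
  print(w.mean(0).round(4),'yaw',[round(np.degrees(np.arctan2(*(w[i]-w[i+2])[::-1])),1) for i in(0,1)],'size',np.linalg.norm(w[0]-w[2]).round(4),np.linalg.norm(w[0]-w[1]).round(4))
```

```text
[ 0.6221 -0.2392] yaw [np.float64(-5.1), np.float64(-3.1)] size 0.0273 0.0118
[ 0.6216 -0.2387] yaw [np.float64(-5.8), np.float64(-4.1)] size 0.0327 0.0173
```

The crop shows the oblong punch's flat head at (410,335), nearest the steel block, standing about -4.5° off the world x axis. Turn, descend and pinch.

```bash
python3 -m jog '[[-0.04,-0.04,-0.3,0,0,-0.0145,1],[0,0,-0.4,0,0,0,1],[0,0,-0.4,0,0,0,1],[0,0,-0.34,0,0,0,1],[0,0,-0.3,0,0,0,1],[0,0,0,0,0,0,1],[0,0,0,0,0,0,-1],[0,0,0,0,0,0,-1],[0,0,0,0,0,0,-1],[0,0,0,0,0,0,-1],[0,0,0,0,0,0,-1],[0,0,0,0,0,0,-1],[0,0,0,0,0,0,-1],[0,0,0,0,0,0,-1]]' 60
```

```text
t: 13.5
tcp_pos: [0.623, -0.2384, 0.0652]
tool_rot: [-2.133, 2.305, -0.003]
wrist_force: [-1.4, 1.2, 5.7]
width: 0.0171
```

```bash
python3 -m jog '[[0,0,0.1,0,0,0,-1],[0,0,0.1,0,0,0,-1],[0,0,0.2,0,0,0,-1],[0,0,0.3,0,0,0,-1],[0,0,0.3,0,0,0,-1],[0,0,0.3,0,0,0,-1],[0,0,0.2,0,0,0,-1],[0,0,0.1,0,0,0,-1],[0,0,0,0,0,0,-1],[0,0,0,0,0,0,-1]]'
python3 - <<'E'
from h import *
snap('wrist','j.png')
for n in('punch_oblong',):
  for r in spotter.tip_of(n,'wrist')[:2]: print(n,round(r['score'],2),np.round(r['position'],1),ray('wrist',r['position'],robot.sense()['tcp_pos'][2]-.057)[0].round(4)[:2])
E
```

```text
t: 14.5
tcp_pos: [0.6219, -0.2379, 0.2227]
tool_rot: [2.133, -2.305, -0.003]
wrist_force: [-0.7, -0.2, -3.5]
width: 0.017
punch_oblong 0.91 [254.7 223. ] [ 0.6202 -0.2358]
punch_oblong 0.71 [261.5 209.8] [ 0.63   -0.2414]
```

View pics/j.png

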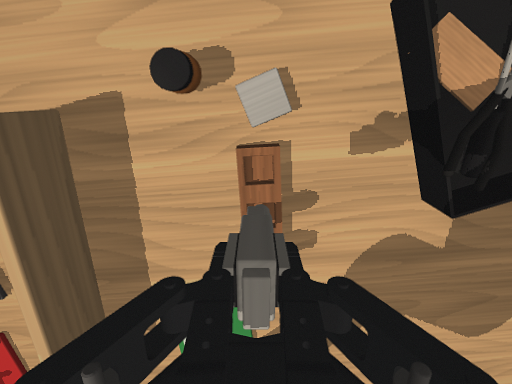

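The punch is held upright and clear of the rack (pocket empty at (262,163)); the other punches are hidden below the hand. I overlay the model outline on a crop to get the in-hand offset.

```bash
cat > ov.py <<'E'
from h import *
def overlay(src,dst,off,roi,k,hole=None):
    s=robot.sense();Rm=R.from_rotvec(s['tool_rot']).as_matrix()
    T=lambda P:np.array(P)@Rm.T+s['tcp_pos']
    u0,v0,w,hh=roi
    im=cv2.resize(cv2.imread(src)[v0:v0+hh,u0:u0+w],None,fx=k,fy=k,interpolation=cv2.INTER_CUBIC)
    dr=lambda P,c:cv2.polylines(im,[(((proj('wrist',P)-[u0,v0]+.5)*k-.5)*8).round().astype(int).reshape(-1,1,2)],True,c,1,cv2.LINE_AA,3)
    for hx,hy,z,c in((6,14,57.2,(0,0,255)),(6,14,35.2,(0,0,255)),(9,17,35.2,(0,255,0)),(9,17,-16.8,(0,255,0)),(6,14,-24.8,(255,0,0))):
        dr(T(np.array([(-hx,-hy+off,z),(hx,-hy+off,z),(hx,hy+off,z),(-hx,hy+off,z)])/1e3),c)
    if hole is not None:
        x,y,yaw=hole;c,q=np.cos(yaw),np.sin(yaw)
        dr([(x+c*a-q*b,y+q*a+c*b,.03) for a,b in((-.016,-.008),(.016,-.008),(.016,.008),(-.016,.008))],(255,0,255))
    cv2.imwrite(dst,im)
E
python3 -c "
from ov import *
overlay('pics/j.png','pics/k.png',0,(190,190,140,150),4)"
```

```text
(no output)
```

View pics/k.png

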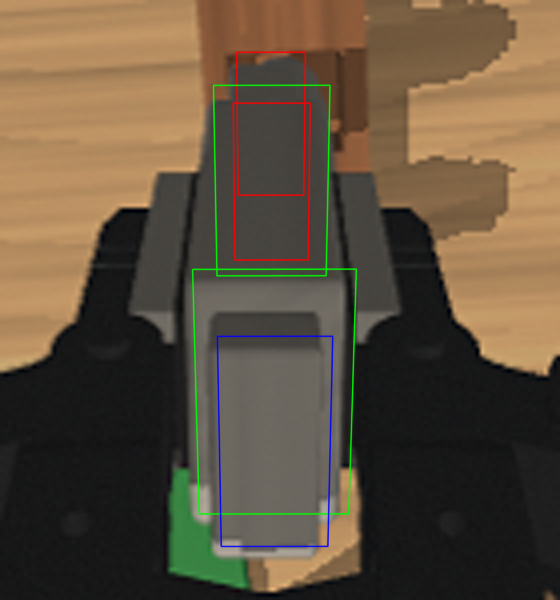

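The model outline matches the picture within about 2 px (about 1 mm), upright. Carry it over the divider, with the foot at about 165 mm.

```bash
python3 -m jog '[[-0.04,0.15,0,0,0,0,-1],[-0.062,0.3,0,0,0,0,-1],[-0.062,0.3,0,0,0,0,-1],[-0.062,0.3,0,0,0,0,-1],[-0.062,0.3,0,0,0,0,-1],[-0.062,0.3,0,0,0,0,-1],[-0.062,0.3,0,0,0,0,-1],[-0.062,0.3,0,0,0,0,-1],[-0.062,0.3,0,0,0,0.0085,-1],[-0.062,0.3,0,0,0,0.0085,-1],[-0.062,0.3,0,0,0,0.0085,-1],[-0.062,0.3,0,0,0,0.0085,-1],[-0.062,0.3,0,0,0,0.0085,-1],[-0.062,0.3,-0.1,0,0,0,-1],[-0.05,0.3,-0.1,0,0,0,-1],[-0.03,0.13,-0.1,0,0,0,-1],[0,0,-0.1,0,0,0,-1],[0,0,0,0,0,0,-1],[0,0,0,0,0,0,-1]]'
python3 - <<'E'
from ov import *
snap('wrist','l0.png')
overlay('pics/l0.png','pics/l.png',0,(190,160,150,150),4,(.5293,.2113,.189))
E
```

```text
t: 16.5
tcp_pos: [0.5301, 0.2087, 0.1836]
tool_rot: [2.42, -2.002, -0.0]
wrist_force: [1.2, -0.2, -3.0]
width: 0.0178
```

View pics/l.png

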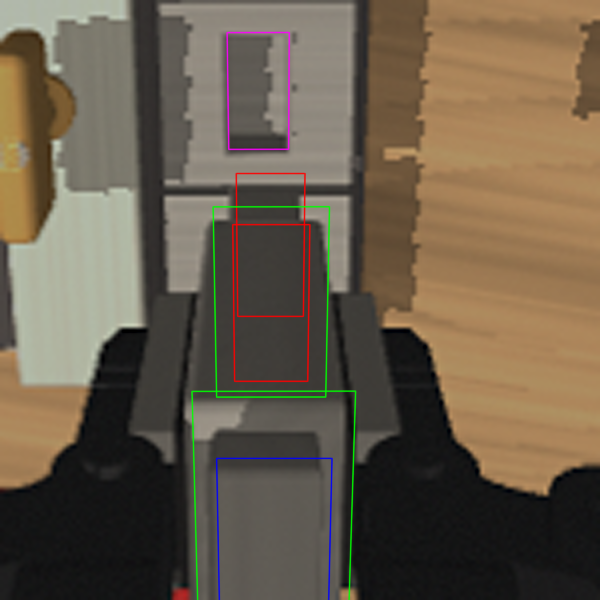

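The hole (258,92) matches my estimate. The punch looks to sit about 1 mm left and 2 mm toward the hand compared with the model. I correct for that and descend to a few mm above the hover height.

```bash
python3 -m jog '[[0.012,0.022,-0.15,0,0,0,-1],[0,0,-0.2,0,0,0,-1],[0,0,-0.2,0,0,0,-1],[0,0,-0.15,0,0,0,-1],[0,0,-0.06,0,0,0,-1],[0,0,0,0,0,0,-1],[0,0,0,0,0,0,-1],[0,0,0,0,0,0,-1]]'
python3 - <<'E'
from ov import *
snap('wrist','m0.png');snap('scene','n.png')
for r in spotter.tip_of('punch_oblong','scene')[:2]: print(r['score'],r['position'],proj('scene',[.5293,.2113,.048]))
overlay('pics/m0.png','pics/m.png',0,(190,180,150,150),4,(.5293,.2113,.189))
E
```

```text
t: 17.35
tcp_pos: [0.5318, 0.2121, 0.1091]
tool_rot: [-2.42, 2.0, -0.002]
wrist_force: [0.2, -0.4, -2.6]
width: 0.0173
0.86 [343.2, 218.7] [[345.89699182 216.93345585]]
0.41 [171.3, 188.5] [[345.89699182 216.93345585]]
```

View pics/m.png

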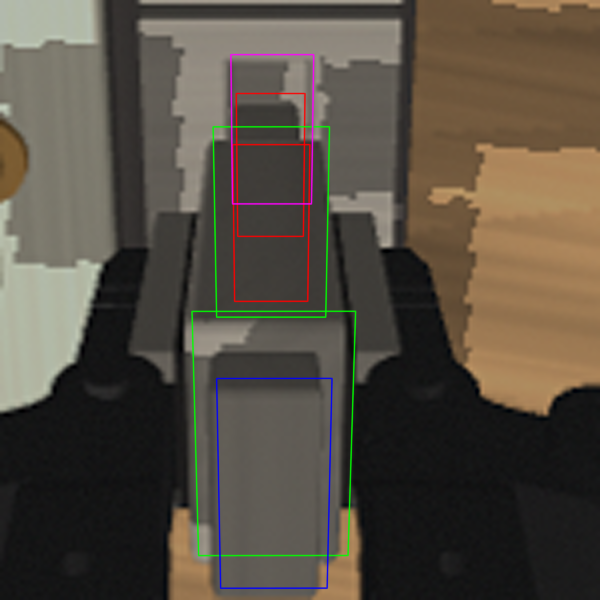

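At 600 px scale the foot (266,101) is laterally centred in the hole (about 268) and roughly 2 mm too far toward +x. Small correction, then down to hover.

```bash
python3 -m jog '[[-0.018,-0.006,-0.05,0,0,0,-1],[0,0,-0.06,0,0,0,-1],[0,0,0,0,0,0,-1],[0,0,0,0,0,0,-1],[0,0,0,0,0,0,-1],[0,0,0,0,0,0,-1],[0,0,0,0,0,0,-1]]'
python3 - <<'E'
from ov import *
snap('wrist','o0.png')
overlay('pics/o0.png','pics/o.png',1.4,(220,190,80,75),8,(.5284,.2119,.189))
E
```

```text
t: 18.2
tcp_pos: [0.5293, 0.2115, 0.0971]
tool_rot: [-2.422, 2.001, -0.0]
wrist_force: [0.3, -0.3, -3.4]
width: 0.0175
```

Run:
```python
from h import *
s=robot.sense();Rm=R.from_rotvec(s['tool_rot']).as_matrix()
g=cv2.cvtColor(cv2.imread('pics/o0.png'),cv2.COLOR_BGR2GRAY)
for u in(251,254,257,260,262): print(u,g[190:216,u])
for v in(197,199,201,203,206,210): print(v,g[v,238:278])
print('foot near edge pred',proj('wrist',np.array([(-6,-14,57.2),(6,-14,57.2)])/1e3@Rm.T+s['tcp_pos']))
c,q=np.cos(.189),np.sin(.189);print('hole near edge pred',proj('wrist',[(.5293+c*.016-q*b,.2113+q*.016+c*b,.03) for b in(.008,-.008)]))
```

```text
251 [136 137 138 139 138 140 132 105  91  92  93  92  90  91  92  95  66  57
  59  59  61  59  60  61  58  71]
254 [137 137 138 139 138 140 133 107  91  93  93  92  90  91  92  95  65  58
  59  58  59  61  59  61  59  70]
257 [137 137 138 139 139 140 134 108  91  92  92  92  90  90  91  94  66  59
  58  59  59  59  59  60  61  70]
260 [136 136 138 139 139 140 134 108  90  92  92  89  88  87  88  92  76  57
  58  59  59  59  60  59  59  68]
262 [135 137 138 139 139 140 135 130 133 133 132 143 140 140 142 146  76  55
  57  58  59  58  58  59  59  68]
197 [140 141 140 140 141 141 135 111  87  98 104 106 106 105 106 107 107 108
 109 108 108 108 108 107 130 136 136 136 138 113 124 136 141 142 142 141
 141 141 142 143]
199 [143 143 142 143 143 144 146 117  81  88  93  92  92  92  92  92  93  92
  92  92  92  93  92  89 133 142 142 142 144 110 113 136 144 144 144 143
 143 143 143 147]
201 [141 141 141 141 141 141 144 115  80  88  93  92  92  92  92  93  92  92
  92  92  92  92  89 133 143 140 139 140 143 111  75  77  87  88  88  88
  88  86 134 107]
203 [143 143 143 144 143 143 146 113  78  86  90  90  90  91  90  90  91  91
  91  90  91  90  87 130 140 138 138 139 141 112  77  82  92  95  93  94
  94  93  93  94]
206 [142 143 143 143 143 144 145 113  88  90  86  71  66  66  65  66  65  66
  65  66  65  66  76  77  76  72 130 143 144 113  77  82  92  94  93  93
  93  93  93  94]
210 [141 141 141 140 141 141 143 111  87  82  66  60  60  61  61  60  59  59
  58  59  59  58  59  59  59  57  72 134 150  86  59  81  91  93  93  92
  92  91  92  92]
foot near edge pred [[248.57437281 202.88856963]
 [265.75945834 202.873377  ]]
hole near edge pred [[246.37860118 195.49671508]
 [268.29545405 195.48807382]]
```

Row and column profiles: hole columns 245.2–267.3 and foot 248.5–264, both centred at 256.2. Along the hole the residual is about 1 mm. Nudge half a millimetre, settle, and hand in.

```bash
python3 -m jog '[[0.006,0,0,0,0,0,-1],[0,0,0,0,0,0,-1],[0,0,0,0,0,0,-1],[0,0,0,0,0,0,-1],[0,0,0,0,0,0,-1],[0,0,0,0,0,0,-1],[0,0,0,0,0,0,-1],[0,0,0,0,0,0,-1]]'
python3 -c "
from h import *
snap('wrist')
for n,z in(('punch_oblong',.040),('die_oblong_hole0',.03)):
  for r in spotter.tip_of(n,'wrist')[:1]: print(n,r['score'],r['position'],ray('wrist',r['position'],z)[0].round(4))
print(np.abs(robot.sense()['qvel']).max()); print(robot.finish_job())"
```

```text
t: 19.05
tcp_pos: [0.5298, 0.2115, 0.0969]
tool_rot: [2.422, -2.001, 0.0]
wrist_force: [0.1, -0.1, -3.0]
width: 0.0179
punch_oblong 0.98 [256.3, 220.7] [0.5302 0.2121 0.04  ]
die_oblong_hole0 0.6 [257.4, 219.2] [0.527  0.2107 0.03  ]
0.001516570709545816
the job is handed in; nothing more can be done
None
```

The job is handed in at about 19 s of robot time; no verdict was reported.

- **Wing nut:** I turned the nut on the dark clamp clockwise to its hard stop. The wrist moment rose to about 0.95 N m, and the picture afterwards shows the wings lying along the strap.
- **Punch:** I took the oblong punch from the rack pocket nearest the steel block and carried it over the divider, with its foot about 165 mm up. It is held at the hover with a 60 N grip setting and the fingers 17.9 mm apart.

My last checks before handing in:

- **Height:** the foot is about 10 mm above the die. I worked this out from the tool height rather than seeing it.
- **Turn:** the jaws put the punch at about 10.9°, and the hole measured 10.85°.
- **Stillness:** the joint speeds were about 0.0015 rad/s, and the load on the wrist was only the punch's weight.
- **Centring:** this is the least certain check. Edge profiles before the last 0.5 mm nudge showed the foot centred across the hole and about 1 mm off along it. The network's final estimates put foot and hole about 3.5 mm apart. That is inside the 4.5 mm limit, but it disagrees with the profiles, which I trusted more because the network scored its hole reading at only 0.6.
- **Not viewed:** I had used all 12 pictures by then, so I never viewed the final hover. I also took no picture to confirm that the jars, steel block and other punches stayed put.

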